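Lay out the parts on an amplifier chassis

TASK

Lay out the amplifier's loose parts on the chassis, all upright and let go: the choke core midway between the two transformers and in line with them, its long side parallel to the chassis's front, with the black choke cover squarely on top of it, right way up. Stand the silver shielded valve centred on the white socket, and stand the blue capacitor directly in front of the black transformer (on the control-knob side), in one row with the white socket parallel to the front. Leave the orange spare capacitor on the bench undisturbed.

Things in the scene. Friction and masses are not known exactly. Their poses are not given: they have to be found in the camera images.
- chassis: Fixed bright metal chassis box, 200 mm deep (x), 320 wide (y, with wooden end strips), 40 high, turned a little. Origin: centre of its underside, on the bench. Front is its -x side, facing the robot, with black control knobs sticking out 16 mm. The transformers stand on its top at x = +45 mm, y = +105 and y = -105 mm, either at either end.
- tx_black: Fixed transformer with a black cover and a small blank label on top, on the chassis: 78 mm (x) by 70 mm (y), 58 mm high. Origin at the centre of its underside, on the chassis top; its axes are parallel to the chassis's.
- tx_copper: Fixed transformer like the black one but with a copper-coloured cover, at the other end of the chassis: 78 mm (x) by 70 mm (y), 58 mm high. Origin at the centre of its underside, axes parallel to the chassis's.
- socket: Fixed white ceramic valve socket, a flat disc 50 mm across and 3 mm thick with a thin black rim at its foot and a circle of small dark holes (painted on, nothing goes in), on the front part of the chassis top. Origin at the centre of its underside, on the chassis top; its axes are parallel to the chassis's.
- core_center (a point): Choke core: loose laminated steel block, bright with dark stripes and a copper-coloured patch on its flat top; 46 mm (its x) by 60 mm (its y) by 36 mm high, about 0.4 kg. The point is its centre, 18 mm above its underside; z is up.
- bell_center (a point): Choke cover: loose black stepped cover, 42 mm (its x) by 56 mm (its y), 32 mm high in all: straight sides for the lower 24 mm, then a smaller dome 30 by 42 mm. Flat solid underside. About 80 g. The point is 16 mm above its underside; z is up (dome on top).
- valve_center (a point): Shielded valve: loose silver metal can standing upright, 28 mm in diameter, 66 mm high, with a dark hole in its top; flat underside, about 50 g. The point is its centre, 33 mm above its underside; z is up.
- cap_blue_center (a point): Blue capacitor: loose upright cylinder 36 mm in diameter, 62 mm high, blue with a grey top, about 90 g. The point is its centre, 31 mm above its underside; z is up.
- cap_orange_center (a point): Orange spare capacitor, to be left alone: same shape and size as the blue one (36 mm in diameter, 62 mm high), standing loose on the bench. The point is its centre, 31 mm above its underside.
Not all that is in view belongs to the job. What is shaped like the part that bears core_center but pink is not meant. What is shaped like the part that bears valve_center but purple is not meant.

How it is judged (in metres and radians):
At the end, for the whole second after the job is handed in: Core midway between the transformers (12 mm sideways, 15 front-back), square to 0.2 rad; cover on it (8 mm, 0.2 rad); valve on the socket (8 mm); blue capacitor before the black transformer in the socket's row (15 mm each way); all upright, still, let go; orange one within 20 mm of its start (x of core_center in the frame of chassis between 0.03 and 0.06 m and y of core_center in the frame of chassis between -0.012 and 0.012 m and z of core_center in the frame of chassis between 0.053 and 0.063 m and angle between the y axis of core_center and the y axis of chassis, either way round below 0.2 rad and horizontal distance between bell_center and core_center below 0.008 m and angle between the y axis of bell_center and the y axis of core_center, either way round below 0.2 rad and z of bell_center in the frame of chassis between 0.087 and 0.097 m and horizontal distance between valve_center and socket below 0.008 m and z of valve_center in the frame of socket between 0.032 and 0.04 m and y of cap_blue_center in the frame of tx_black between -0.015 and 0.015 m and x of cap_blue_center in the frame of socket between -0.015 and 0.015 m and z of cap_blue_center in the frame of chassis between 0.066 and 0.076 m and angle between each of core_center, bell_center, valve_center, cap_blue_center, cap_orange_center's own z axis and vertical below 0.1 rad and linear speed of each of core, bell, valve, cap_blue below 0.02 m/s and distance of cap_orange_center from where it was at the start of the episode below 0.02 m); the robot touches nothing.
It fails at once if the orange spare capacitor is moved by more than 20 mm or tipped over (distance of cap_orange_center from where it was at the start of the episode above 0.02 m or angle between cap_orange_center's own z axis and vertical above 0.3 rad).
It also fails if it takes over 112 s, if anything falls off the work surface, if the arm or the gripper's body presses on something with over 40 N, if the wrist force passes 120 N, or if a joint passes its speed limit or range.

ROBOT

A 6-joint arm with a two-finger parallel gripper is mounted at the origin on the work surface. World frame = base frame: x ahead of the robot, y to its left, z up, the work surface at z = 0. Lengths are in mm, angles in rad, forces in N, time in s.
With the tool pointing down it reaches from about 300 to 875 mm from the base axis. Payload 4.2 kg.
Tool frame: the origin (TCP) lies between the finger pads; the fingertips stand bot.tcp_to_tips ahead of it and the grasp point (between the pads) lies 3 mm ahead of it (bot.tcp_to_tips is the distance from the TCP to the fingertips, in mm); z points along the fingers, y is the line along which they close (so a half turn about z gives the same grasp; the last joint's range is limited). The gripper opens to 85 mm and grips with 20 to 120 N. Pads are 22 mm wide; open, the fingers measure 114 mm over their backs; the gripper's body (76 mm by 85 mm) begins 54 mm behind the grasp point. The pads swing forward as they close: fully open they stand 13 mm farther back than shut.
Start: joints at [-1.177, 0.32, 1.565, -0, 1.257, -0.02], TCP at [231.206, -526.482, 253.338] pointing down, gripper open.
Joint ranges: [-3.11, 3.11], [-0.84, 2.01], [0.21, 2.61], [-1.34, 4.49], [0.05, 2.63], [-2.56, 2.56]. Speed limits (rad/s): [2.57, 2.57, 3.14, 3.14, 3.14, 3.14].

INTERFACE

Orientations are given as a rotation vector (axis times angle).
In Python, from rig import readout, eyes, bot gives the robot as it stands.
- The arm moves only by the tool step_arm, never from a script. Its argument "increments" is a list of rows, each a list of 3 entries, a list of its own where there are three numbers: the shift along the tool's x, y, z in mm, then the turn about the tool's z in degrees, then the finger opening in mm, from 0 to 85.4. A call has exactly 10 rows; each row is the pose to reach, as a shift and turn from the pose commanded when the call began, along the tool's axes at that moment; what a row does not reach only later rows make up. A row lasts 1/8 s, in which the tool goes at most 62.5 mm and 10.7 degrees, less where a joint would pass 70% of its speed; a pose out of reach is approached as far as the arm can. A call with a gripper value outside its range is refused whole. The fingers move at their own pace and stop on an object; "newtons" is the grip in N (left out, the last holds). Time passes only in rows, so rows that repeat a pose let the fingers close, or fill a call up. It gives the time, the measured TCP pose, the force, the opening and the grip force at its end, in the units of the state.
- readout.read_state(): the state, without advancing time (a new reading comes with each control period).
- eyes.get_image(name): name is "scene" or "top" or "wrist"; returns a dict with "img" (420x560x3 uint8, blue, green, red), "z_map" (420x560 float32, mm along the optical axis (not along the pixel's ray), 0 where there is no reading), "mtx" (3x3 intrinsics, pixels), "extrinsics" (4x4, takes a point from camera to world coordinates); the wrist camera has in their place "hand_eye" (4x4, takes a point from camera to tool coordinates, whose origin is the TCP and whose axes are the flange's). Camera axes: x right, y up, looking along -z (the intrinsics and any distortion apply to the point x, -y, -z); pixel columns grow to the right and rows downward; lengths in mm; the calibration is good to about 2 mm. A picture is of the moment at which its call begins: read the wrist's pose just before it.
- bot.hand_in(): hands the job in; it is judged then, once.
Trained networks look in a picture, given as the dict that the camera call returned (one of the last four; its "shot" number tells which), for a name from the list of things; names that differ only in an ending like _2 or _b are one class to them, and where a whole thing is asked for, a point or a joint stands for the part that bears it (a point fixed in the world has none). Each returns a list of dicts, best first, with "score" (0 to 1); they miss things now and then, are a little off and sometimes report something else, mostly with a low value. They report only what shows in the picture. A call takes as long as a camera call. They do not tell look-alikes from the thing itself.
- eyes.search_frame(query, picture): "rect" ([centre column, centre row, width, height] in pixels, round what is visible of it).
- eyes.pinpoint(query, picture): "pixel" ([column, row] in pixels: a listed point, or the origin of a listed thing).
The state is a dict: "clock": time; "joint_pos": joint angles; "joint_vel": joint speeds; "joint_torque": joint torques, N m; "position": TCP position; "tool_rot": TCP orientation; "contact_force": force on the tool from outside, world axes, zero at the start; "ft_torque": the same for the moment, N m; "finger_gap": opening from 0.0 (shut) to 1.0 (fully open); "gripper_force": force on a finger pad.
Only numpy, scipy, OpenCV 4.12 (cv2) and the standard library are available. Lean on these libraries where they do the work, as an engineer would, in place of code of your own. Each camera call takes 0.05 s, during which the arm holds its last target. There are 200 camera calls.

## Working session

There is one attempt and no reset: what is moved stays moved. The work goes in short steps, Python scripts to look and compute and a tool call to move; the robot and the scene stay as the last step left them, time stands still between calls to the robot, and variables do not carry over. Pictures are saved under pics/ and viewed, at most 14 in all, crops included, and the job is handed in when it is done.

Besides the shell and the picture viewer there is one more tool, called by a JSON object that holds its "op" and its "data", one argument or row to a line. step_arm: Moves the arm, as the interface text tells. Its arguments: {"type":"object","properties":{"increments":{"type":"array"},"newtons":{"type":"number"}},"required":["increments"]}

```bash
ls; mkdir -p pics
python3 - <<'E'
from rig import readout, eyes, bot
import cv2,numpy as np
s=readout.read_state();print(s,bot.tcp_to_tips)
for n in("scene","top"):
    p=eyes.get_image(n);cv2.imwrite(f"pics/{n}0.png",p["img"]);np.savez(f"{n}0.npz",**{k:p[k] for k in("img","z_map","mtx","extrinsics")})
    print(n,[k for k in p],p["mtx"].tolist(),p["extrinsics"].round(3).tolist())
    for q in("chassis","tx_black","tx_copper","socket","core_center","bell_center","valve_center","cap_blue_center","cap_orange_center"):
        for r in eyes.pinpoint(q,p)[:3]:print(q,np.round(r["pixel"],1),round(r["score"],2))
E
```

```text
pics
{'clock': 0.0, 'joint_pos': array([-1.17699967e+00,  3.20293367e-01,  1.56570629e+00, -1.12410561e-05,
        1.25737835e+00, -1.99990582e-02]), 'joint_vel': array([-1.56677868e-03, -7.57958731e-04, -8.63360448e-04,  1.16070228e-03,
       -1.63512498e-04, -6.51617573e-05]), 'joint_torque': array([-4.71527824e-05, -4.15518165e+01, -2.34159493e+01, -2.05458946e-04,
        8.13071500e-03, -2.64199649e-06]), 'position': array([ 231.02783124, -526.06031756,  252.4707907 ]), 'tool_rot': array([-3.07287545e+00, -6.45006761e-01,  5.37299342e-04]), 'contact_force': array([-0.1710074 , -0.5423582 ,  0.82552909]), 'ft_torque': array([ 0.00398217,  0.0209261 , -0.01373747]), 'gripper_force': 0.0, 'finger_gap': 0.9989979271192646} 22.0
scene ['img', 'z_map', 'mtx', 'extrinsics', 'shot'] [[489.0701197115835, 0.0, 281.60503099057064], [0.0, 489.0701197115835, 197.0843631760642], [0.0, 0.0, 1.0]] [[0.396, -0.634, 0.664, 1328.674], [0.918, 0.271, -0.289, -372.796], [0.004, 0.724, 0.69, 849.157], [0.0, 0.0, 0.0, 1.0]]
chassis [318.3 216. ] 0.66
tx_black [286.7 235.6] 0.89
tx_copper [361.8 203.2] 0.85
socket [300.2 194.7] 0.87
core_center [418.2 145.1] 0.89
core_center [445.2 173. ] 0.79
bell_center [397.2 182.3] 0.67
cap_blue_center [368.7 148.6] 0.9
cap_orange_center [169.4 204.1] 0.79
top ['img', 'z_map', 'mtx', 'extrinsics', 'shot'] [[491.65332393713754, 0.0, 281.22366285985356], [0.0, 491.65332393713754, 210.0247436104737], [0.0, 0.0, 1.0]] [[-0.016, 0.997, -0.071, 468.847], [-1.0, -0.017, -0.009, -11.619], [-0.011, 0.071, 0.997, 1224.618], [0.0, 0.0, 0.0, 1.0]]
chassis [269.2 187.3] 0.89
tx_black [309.8 159.3] 0.87
tx_copper [222.1 172.7] 0.96
socket [272.4 205.8] 0.81
core_center [121.7 234.6] 0.93
core_center [118.  190.9] 0.63
bell_center [169.2 197.8] 0.7
valve_center [437.2 226.6] 0.75
valve_center [466.4 209.2] 0.62
cap_blue_center [169.6 254.3] 0.74
cap_orange_center [397.6 245.2] 0.64
```

```bash
python3 - <<'E'
import cv2,numpy as np
a=cv2.imread("pics/top0.png");cv2.imwrite("pics/top0b.png",cv2.resize(a[110:320,80:500],(800,400),interpolation=cv2.INTER_CUBIC))
E
cat > h.py <<'E'
import numpy as np
def world(p,u,v,d):
    M=p["mtx"];c=np.stack([(u-M[0,2])/M[0,0]*d,-(v-M[1,2])/M[1,1]*d,-d],-1)
    E=p["extrinsics"];return c@E[:3,:3].T+E[:3,3]
def cloud(p):
    h,w=p["z_map"].shape;u,v=np.meshgrid(np.arange(w),np.arange(h));return world(p,u,v,p["z_map"])
def onz(p,u,v,z):
    a=world(p,np.float64(u),np.float64(v),1.);o=p["extrinsics"][:3,3];r=a-o;return o+r*(z-o[2])/r[2]
E
python3 - <<'E'
from h import *
p=np.load("top0.npz");P=cloud(p)
for n,u,v,z in(("chassis",269.2,187.3,0),("txb",309.8,159.3,40),("txc",222.1,172.7,40),("sock",272.4,205.8,40),("coreA",121.7,234.6,18),("coreB",118,190.9,18),("bell",169.2,197.8,16),("vA",437.2,226.6,33),("vB",466.4,209.2,33),("blue",169.6,254.3,31),("or",397.6,245.2,31)):
    print(n,onz(p,u,v,z).round(0),P[int(round(v)),int(round(u))].round(0),p["img"][int(v)-1,int(u)])
E
```

```text
chassis [614.  29.   0.] [611.  28.  37.] [234 236 245]
txb [676. -72.  40.] [666. -69. 102.] [232 248 252]
txc [647. 142.  40.] [637. 134. 102.] [231 247 252]
sock [564.  21.  40.] [564.  22.  44.] [232 246 251]
coreA [501. 393.  18.] [500. 386.  38.] [ 82 101 134]
coreB [609. 403.  18.] [607. 397.  36.] [ 80 132 225]
bell [590. 276.  16.] [588. 273.  34.] [47 49 51]
vA [ 508. -377.   33.] [ 506. -366.   66.] [218 221 231]
vB [ 549. -449.   33.] [ 547. -436.   65.] [159  70 136]
blue [451. 272.  31.] [452. 263.  64.] [112 115 118]
or [ 464. -280.   31.] [ 465. -274.   64.] [105 119 144]
```

View pics/top0b.png

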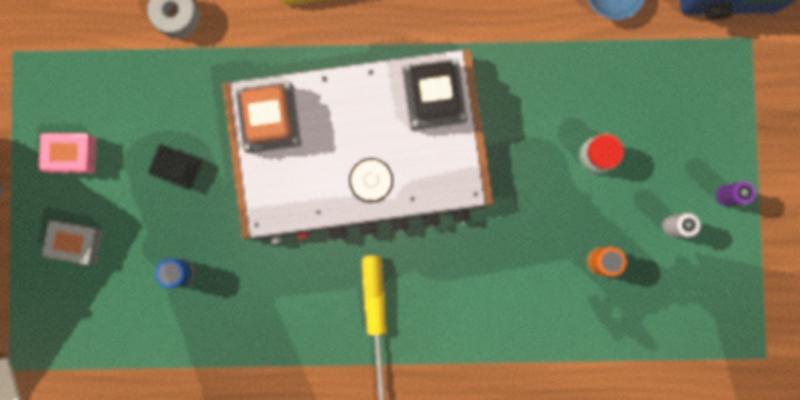

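View pics/scene0.png

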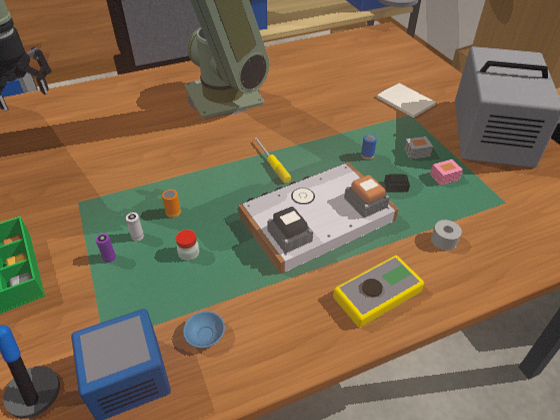

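The overview shows the chassis in the middle, with black transformer right (435,90), copper left (265,112) and socket (371,180). The steel core is at (70,242), with the pink decoy above it. The cover is at (175,167), blue capacitor (173,272), silver valve (683,225) with the purple one beside it, and orange capacitor (607,262). These agree with the networks, so I'll refine centres and yaws from depth.

```bash
cat > meas.py <<'E'
from h import *
import cv2
def rect(P,c,r,z0,z1):
    m=(np.hypot(P[...,0]-c[0],P[...,1]-c[1])<r)&(P[...,2]>z0)&(P[...,2]<z1)
    q=P[m][:,:2].astype(np.float32);R=cv2.minAreaRect(q)
    B=cv2.boxPoints(R);e=B[1]-B[0],B[2]-B[1];L=max(e,key=np.linalg.norm)
    return len(q),np.round(R[0],1),np.round(sorted(R[1]),1),"longdir deg",round(float(np.degrees(np.arctan2(L[1],L[0]))%180),1),"zmed",np.median(P[m][:,2]).round(1),"mean",q.mean(0).round(1)
E
python3 - <<'E'
from meas import *
for n in("top0","scene0"):
    P=cloud(np.load(n+".npz"));print(n)
    for k,c,r,a,b in(("chas",(615,29),210,32,48),("txb",(672,-72),60,80,115),("txc",(643,138),60,80,115),("core",(500,390),48,25,50),("bellbase",(589,275),45,14,29),("bellall",(589,275),45,15,45),("valve",(507,-370),30,50,80),("blue",(451,268),35,50,80),("or",(464,-276),35,50,80)):
        try:print(k,*rect(P,c,r,a,b))
        except Exception as e:print(k,"none")
E
```

```text
top0
chas 9000 [659.6  38.2] [320.8 328.2] longdir deg 7.0 zmed 41.4 mean [603.2  30.8]
txb 658 [673.1 -65.5] [55.1 69.6] longdir deg 8.0 zmed 98.9 mean [669.9 -65.8]
txc 670 [645.4 141.3] [61.5 73.6] longdir deg 6.9 zmed 99.0 mean [644.4 140.8]
core 504 [494.2 400.1] [46.5 61.5] longdir deg 78.8 zmed 37.8 mean [494.2 399. ]
bellbase 183 [590.5 270.1] [42.  57.4] longdir deg 67.4 zmed 25.2 mean [588.6 266.2]
bellall 402 [590.5 270.1] [42.  57.4] longdir deg 67.4 zmed 30.3 mean [589.6 268.3]
valve 131 [ 502.3 -375.5] [26.3 27.5] longdir deg 88.4 zmed 66.3 mean [ 502.8 -373.7]
blue 193 [454.1 265.3] [34.2 35.4] longdir deg 68.6 zmed 63.3 mean [453.8 264.5]
or 193 [ 460.3 -280.1] [32.9 34.4] longdir deg 89.8 zmed 63.4 mean [ 459.5 -279.3]
scene0
chas 6288 [666.5  36.8] [315.8 321.9] longdir deg 96.4 zmed 39.1 mean [620.   18.4]
txb 686 [672.8 -68.5] [54.  67.8] longdir deg 6.5 zmed 96.2 mean [678.6 -70.8]
txc 583 [647.4 140. ] [54.2 67. ] longdir deg 7.2 zmed 95.6 mean [652.6 135.9]
core 302 [494.6 400. ] [54.4 64.7] longdir deg 75.0 zmed 34.4 mean [497.9 395.9]
bellbase 202 [591.6 268. ] [46.4 56.3] longdir deg 68.4 zmed 22.4 mean [599.  261.6]
bellall 309 [591.6 268. ] [46.4 56.3] longdir deg 68.4 zmed 25.9 mean [595.7 264.2]
valve 151 [ 503.5 -376.3] [26.1 30. ] longdir deg 166.5 zmed 64.4 mean [ 507.  -376.8]
blue 122 [454.7 264.2] [33.9 37.8] longdir deg 128.9 zmed 60.3 mean [456.7 261.5]
or 174 [ 460.1 -282.1] [34.8 36.1] longdir deg 152.0 zmed 60.6 mean [ 463.2 -282.5]
```

```bash
cat > plan.py <<'E'
import sys,numpy as np
from scipy.spatial.transform import Rotation as R
from rig import readout
def plan(*targets):
    s=readout.read_state();T=R.from_rotvec(s["tool_rot"]).as_matrix();y0=np.degrees(np.arctan2(T[1,0],T[0,0]))
    print("t",round(s["clock"],2),"pos",s["position"].round(1),"yaw",y0.round(1),"gap",round(s["finger_gap"]*85.4,1),"F",round(s["gripper_force"],1),s["contact_force"].round(1),"j",s["joint_pos"].round(2),"tilt",T[:,2].round(3))
    for t in targets:
        x,y,z=t[:3];turn=-((t[3]-y0+180)%360-180) if len(t)>3 else 0
        print(t,"->",(T.T@(np.array([x,y,z])-s["position"])).round(1).tolist(),round(turn,1))
if __name__=="__main__":plan(*[tuple(map(float,a.split(","))) for a in sys.argv[1:]])
E
python3 plan.py 503,-375.5,160,120
```

```text
t 1.0 pos [ 231.2 -526.5  253.4] yaw 23.7 gap 85.2 F 0.0 [ 0.1  0.2 -0.2] j [-1.18  0.32  1.56  0.    1.26 -0.02] tilt [ 0. -0. -1.]
(503.0, -375.5, 160.0, 120.0) -> [309.6, -29.0, 93.4] -96.3
```

{"op": "step_arm", "data": {
  "increments": [
    [[60, -5, 0], -10, 85],
    [[115, -10, 0], -20, 85],
    [[170, -15, 0], -30, 85],
    [[225, -20, 20], -40, 85],
    [[270, -25, 45], -50, 85],
    [[309.6, -29, 75], -60, 85],
    [[309.6, -29, 93], -70, 85],
    [[309.6, -29, 93], -80, 85],
    [[309.6, -29, 93], -90, 85],
    [[309.6, -29, 93], -96.3, 85]
  ],
  "newtons": 30
}}

```text
clock: 2.25
position: [503.1, -375.4, 160.2]
tool_rot: [-1.565, -2.724, 0.0]
contact_force: [0.8, -0.5, 0.4]
finger_gap: 0.993
gripper_force: 0.0
```

Run:
```python
from plan import plan
from rig import eyes,readout
import cv2,numpy as np
from scipy.spatial.transform import Rotation as R
from meas import *
s=readout.read_state();p=eyes.get_image("wrist")
T=np.eye(4);T[:3,:3]=R.from_rotvec(s["tool_rot"]).as_matrix();T[:3,3]=s["position"]
p["extrinsics"]=T@p["hand_eye"];cv2.imwrite("pics/w1.png",p["img"])
P=cloud(p);P[p["z_map"]<=0]=1e6
print(rect(P,(503,-375.5),30,50,80))
plan((503,-375.5,48))
```

```text
(1437, array([ 502.1, -375.8]), array([27.6, 28.1]), 'longdir deg', 118.1, 'zmed', np.float64(65.8), 'mean', array([ 501.2, -374.2], dtype=float32))
t 2.3 pos [ 503.1 -375.4  160.2] yaw 120.3 gap 85.0 F 0.0 [-0.6 -0.2 -0.2] j [-0.66  0.47  1.57 -0.    1.1  -1.19] tilt [-0. -0. -1.]
(503, -375.5, 48) -> [-0.0, -0.1, 112.2] 0
```

{"op": "step_arm", "data": {
  "increments": [
    [[0, 0, 50], 0, 85],
    [[0, 0, 90], 0, 85],
    [[0, 0, 112], 0, 85],
    [[0, 0, 112], 0, 85],
    [[0, 0, 112], 0, 15],
    [[0, 0, 112], 0, 15],
    [[0, 0, 112], 0, 15],
    [[0, 0, 112], 0, 15],
    [[0, 0, 112], 0, 15],
    [[0, 0, 112], 0, 15]
  ],
  "newtons": 30
}}

```text
clock: 3.55
position: [503.4, -375.8, 49.3]
tool_rot: [1.57, 2.719, -0.0]
contact_force: [-1.2, 0.0, 6.4]
finger_gap: 0.317
gripper_force: 30.0
```

```bash
python3 plan.py 503,-375.5,190 565,22,190,120
```

```text
t 3.55 pos [ 503.4 -375.8   49.3] yaw 120.0 gap 27.0 F 30.0 [-1.2  0.   6.4] j [-0.66  0.58  1.69 -0.    0.87 -1.18] tilt [ 0.001 -0.001 -1.   ]
(503.0, -375.5, 190.0) -> [0.2, -0.1, -140.7] 0
(565.0, 22.0, 190.0, 120.0) -> [313.4, 252.4, -141.0] 0.0
```

{"op": "step_arm", "data": {
  "increments": [
    [[0, 0, -50], 0, 15],
    [[0, 0, -100], 0, 15],
    [[0, 0, -140], 0, 15],
    [[35, 28, -140], 0, 15],
    [[80, 64, -140], 0, 15],
    [[125, 100, -140], 0, 15],
    [[170, 137, -140], 0, 15],
    [[215, 173, -140], 0, 15],
    [[260, 210, -140], 0, 15],
    [[300, 242, -140], 0, 15]
  ]
}}

```text
clock: 4.8
position: [562.4, 7.5, 188.0]
tool_rot: [-1.57, -2.721, 0.0]
contact_force: [0.5, -0.3, -1.2]
finger_gap: 0.318
gripper_force: 29.7
```

```bash
cat > wr.py <<'E'
from rig import eyes,readout
from scipy.spatial.transform import Rotation as R
from meas import *
def wrist(name=None):
    s=readout.read_state();p=eyes.get_image("wrist")
    T=np.eye(4);T[:3,:3]=R.from_rotvec(s["tool_rot"]).as_matrix();T[:3,3]=s["position"]
    p["extrinsics"]=T@p["hand_eye"]
    if name:cv2.imwrite(f"pics/{name}.png",p["img"])
    P=cloud(p);P[p["z_map"]<=0]=1e6
    return p,P
E
python3 - <<'E'
from wr import *
from plan import plan
p,P=wrist("w2")
for r in eyes.pinpoint("socket",p)[:2]:print(r,onz(p,*r["pixel"],40))
for r in eyes.search_frame("socket",p)[:2]:print(r)
plan((565,22,95))
E
```

```text
{'pixel': [296.2, 200.9], 'score': 0.93} [568.91757289  15.40702708  40.        ]
{'rect': [294.7, 198.9, 72.0, 72.4], 'score': 0.8}
{'rect': [284.5, 298.4, 76.8, 131.8], 'score': 0.69}
t 4.95 pos [562.4   7.6 187.9] yaw 120.2 gap 27.0 F 29.8 [-0.3 -0.6 -0.8] j [-0.01  0.35  1.69 -0.    1.1  -0.53] tilt [-0.001 -0.    -1.   ]
(565, 22, 95) -> [11.1, 9.5, 92.9] 0
```

View pics/w2.png

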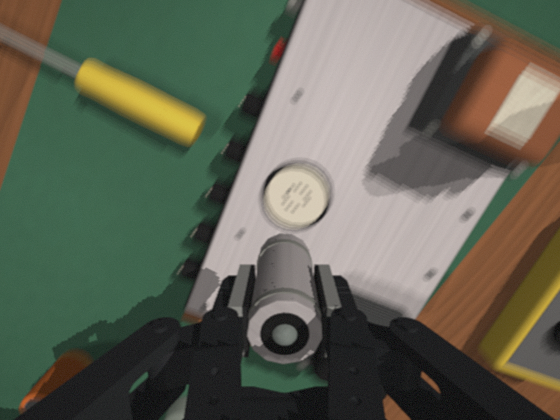

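The wrist view shows the valve held upright at (285,300) and the socket disc at about (296,196). I'll fit the disc by colour in this view and in the top view, because their centres differ by about 6 mm.

Run:
```python
from wr import *
p,P=wrist();p0=np.load("top0.npz");P0=cloud(p0)
for n,q,C,uv in(("w",p,P,(296,197)),("t",p0,P0,(273,205))):
    hsv=cv2.cvtColor(q["img"],cv2.COLOR_BGR2HSV).astype(int);u,v=uv
    print(hsv[v-4:v+5:4,u-4:u+5:4].tolist(), hsv[v,u-60 if n=="w" else u-22])
    b=(q["img"][...,2].astype(int)-q["img"][...,0]);r=50 if n=="w" else 15
    sub=b[v-r:v+r,u-r:u+r];t,m=cv2.threshold(np.clip(sub,0,255).astype(np.uint8),0,255,cv2.THRESH_OTSU)
    k,l,st,ce=cv2.connectedComponentsWithStats(m);i=1+np.argmax(st[1:,4]);cs=max(cv2.findContours((l==i).astype(np.uint8),0,1)[0],key=cv2.contourArea)
    e=cv2.fitEllipse(cv2.convexHull(cs));c=(e[0][0]+u-r,e[0][1]+v-r)
    print(n,t,e,c,onz(q,*c,43).round(1))
    m=(abs(C[...,0]-566)<60)&(abs(C[...,1]-18)<60)&(C[...,2]>36)&(C[...,2]<47);print(np.percentile(C[...,2][m],[10,50,90]))
```

```text
[[[19, 39, 202], [18, 40, 213], [25, 18, 87]], [[20, 35, 217], [20, 35, 216], [19, 37, 219]], [[19, 37, 215], [20, 38, 217], [18, 36, 219]]] [  5  16 194]
w 20.0 ((46.60950469970703, 53.599143981933594), (58.79530715942383, 61.13764572143555), 80.76248931884766) (292.60950469970703, 200.5991439819336) [565.6  15.   43. ]
[38.81590701 39.87060255 42.46142728]
[[[23, 16, 253], [20, 24, 244], [22, 19, 251]], [[23, 17, 252], [21, 17, 252], [20, 22, 248]], [[22, 15, 253], [21, 17, 252], [21, 14, 252]]] [  8  11 246]
t 20.0 ((16.276826858520508, 13.856908798217773), (22.267440795898438, 22.853578567504883), 29.789318084716797) (274.2768268585205, 203.85690879821777) [568.7  16.   43. ]
[38.79459401 41.72756676 44.90129419]
```

Run:
```python
from wr import *
p,P=wrist()
m=(np.hypot(P[...,0]-567,P[...,1]-16)<38)&(P[...,2]>41.3)&(P[...,2]<46)
m=cv2.morphologyEx(m.astype(np.uint8),cv2.MORPH_OPEN,np.ones((5,5)))
c=max(cv2.findContours(m,0,1)[0],key=cv2.contourArea);e=cv2.fitEllipse(cv2.convexHull(c));print(m.sum(),e,onz(p,*e[0],43).round(1))
q=P[m>0][:,:2].astype(np.float32);print(cv2.minEnclosingCircle(q),q.mean(0))
im=p["img"][140:260,220:370].copy();im=cv2.resize(im,(750,600));cv2.imwrite("pics/s.png",im)
```

```text
2511 ((294.49951171875, 199.01129150390625), (57.602272033691406, 60.957557678222656), 92.05110931396484) [566.1  15.4  43. ]
((566.8455810546875, 15.06308364868164), 25.026700973510742) [566.6743    15.336425]
```

View pics/s.png

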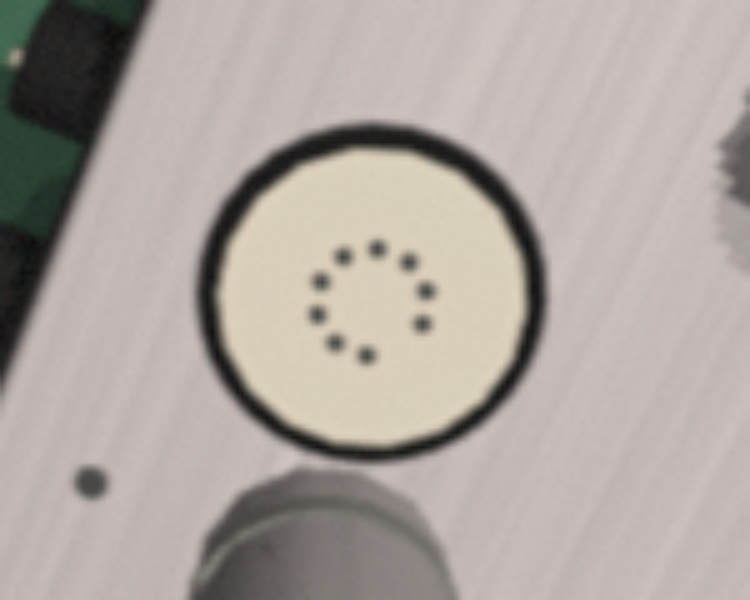

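The close-up of the socket gives a centre at crop (373,298), or world (566.5,15.3). Three methods now agree on this.

```bash
python3 plan.py 566.5,15.3,93
```

```text
t 5.05 pos [562.2   5.2 188. ] yaw 120.1 gap 27.4 F 29.8 [ 1.1 -0.4 -0.4] j [-0.01  0.35  1.69 -0.    1.1  -0.54] tilt [-0.001 -0.001 -1.   ]
(566.5, 15.3, 93.0) -> [6.6, 8.8, 95.0] 0
```

{"op": "step_arm", "data": {
  "increments": [
    [[3, 4, 0], 0, 15],
    [[6.5, 8.8, 20], 0, 15],
    [[6.5, 8.8, 50], 0, 15],
    [[6.5, 8.8, 75], 0, 15],
    [[6.5, 8.8, 86], 0, 15],
    [[6.5, 8.8, 91], 0, 15],
    [[6.5, 8.8, 93], 0, 15],
    [[6.5, 8.8, 94], 0, 15],
    [[6.5, 8.8, 94.5], 0, 15],
    [[6.5, 8.8, 94.5], 0, 15]
  ]
}}

```text
clock: 6.3
position: [567.1, 15.4, 94.1]
tool_rot: [1.57, 2.72, 0.0]
contact_force: [-0.1, 0.5, -0.7]
finger_gap: 0.318
gripper_force: 29.8
```

```bash
python3 plan.py 566.5,15.3,92
```

```text
t 6.3 pos [567.1  15.4  94.1] yaw 120.0 gap 27.1 F 29.8 [-0.1  0.5 -0.7] j [ 0.01  0.45  1.8  -0.    0.89 -0.52] tilt [ 0.001 -0.    -1.   ]
(566.5, 15.3, 92.0) -> [0.2, -0.6, 2.1] 0
```

{"op": "step_arm", "data": {
  "increments": [
    [[0, 0, 1], 0, 15],
    [[0, 0, 2], 0, 15],
    [[0, 0, 2], 0, 15],
    [[0, 0, 2], 0, 50],
    [[0, 0, 2], 0, 50],
    [[0, 0, 2], 0, 50],
    [[0, 0, -5], 0, 60],
    [[0, 0, -40], 0, 60],
    [[0, 0, -85], 0, 60],
    [[0, 0, -120], 0, 85]
  ]
}}

```text
clock: 7.55
position: [567.3, 15.4, 216.1]
tool_rot: [1.57, 2.719, 0.002]
contact_force: [0.4, 0.5, 0.5]
finger_gap: 0.892
gripper_force: 0.0
```

Run:
```python
from wr import *
from plan import plan
p,P=wrist()
print(rect(P,(566,15),30,90,130))
plan((494.3,400,140,78.8))
```

```text
(1331, array([566.4,  16.2]), array([27.6, 27.9]), 'longdir deg', 160.6, 'zmed', np.float64(108.7), 'mean', array([565.6,  17.6], dtype=float32))
t 7.6 pos [569.5  15.4 220.9] yaw 120.0 gap 82.7 F 0.0 [ 1.3 -0.4  2.7] j [ 0.01  0.33  1.64 -0.    1.17 -0.52] tilt [ 0.011 -0.    -1.   ]
(494.3, 400, 140, 78.8) -> [371.1, 126.4, 80.1] 41.2
```

Valve placed, centred within about 1 mm. Next is the core.

{"op": "step_arm", "data": {
  "increments": [
    [[50, 17, 0], 10, 85],
    [[100, 34, 0], 20, 85],
    [[150, 51, 0], 30, 85],
    [[200, 68, 0], 41.2, 85],
    [[250, 85, 10], 41.2, 85],
    [[300, 102, 40], 41.2, 85],
    [[345, 118, 65], 41.2, 85],
    [[371, 126.4, 80], 41.2, 85],
    [[371, 126.4, 80], 41.2, 85],
    [[371, 126.4, 80], 41.2, 85]
  ],
  "newtons": 60
}}

```text
clock: 8.85
position: [491.1, 399.4, 134.3]
tool_rot: [2.427, 1.994, 0.001]
contact_force: [0.4, 0.1, 0.2]
finger_gap: 0.996
gripper_force: 0.0
```

Run:
```python
from wr import *
from plan import plan
p,P=wrist("w3")
print(rect(P,(494.3,400),48,28,50))
plan((494.3,400,27,78.8))
```

```text
(5668, array([494.4, 400.9]), array([46.6, 60.7]), 'longdir deg', 78.9, 'zmed', np.float64(35.8), 'mean', array([494.7, 403.1], dtype=float32))
t 8.9 pos [491.4 399.2 134.6] yaw 78.8 gap 85.2 F 0.0 [-0.3  0.2 -0.3] j [ 0.66  0.5   1.59 -0.    1.05  0.86] tilt [ 0.001  0.    -1.   ]
(494.3, 400, 27, 78.8) -> [1.3, 2.6, 107.6] -0.0
```

{"op": "step_arm", "data": {
  "increments": [
    [[2.2, 2.6, 40], 0, 85],
    [[2.2, 2.6, 80], 0, 85],
    [[2.2, 2.6, 100], 0, 85],
    [[2.2, 2.6, 107], 0, 85],
    [[2.2, 2.6, 107], 0, 85],
    [[2.2, 2.6, 107], 0, 35],
    [[2.2, 2.6, 107], 0, 35],
    [[2.2, 2.6, 107], 0, 35],
    [[2.2, 2.6, 107], 0, 35],
    [[2.2, 2.6, 107], 0, 35]
  ],
  "newtons": 60
}}

```text
clock: 10.15
position: [494.5, 402.0, 28.0]
tool_rot: [2.427, 1.994, 0.004]
contact_force: [-0.1, -0.3, 6.0]
finger_gap: 0.527
gripper_force: 64.0
```

```bash
python3 plan.py 494.3,400,210 659.6,37,210,97.4
```

```text
t 10.15 pos [494.5 402.   28. ] yaw 78.8 gap 45.0 F 64.0 [-0.1 -0.3  6. ] j [ 0.66  0.62  1.68 -0.    0.84  0.86] tilt [ 0.002  0.001 -1.   ]
(494.3, 400.0, 210.0) -> [-1.7, 0.5, -182.0] 0
(659.6, 37.0, 210.0, 97.4) -> [-325.7, 233.1, -182.1] -18.6
```

{"op": "step_arm", "data": {
  "increments": [
    [[0, 0, -60], 0, 35],
    [[0, 0, -120], 0, 35],
    [[0, 0, -180], 0, 35],
    [[-45, 32, -182], -4, 35],
    [[-95, 68, -182], -8, 35],
    [[-145, 104, -182], -12, 35],
    [[-195, 140, -182], -16, 35],
    [[-245, 175, -182], -18.6, 35],
    [[-290, 208, -182], -18.6, 35],
    [[-325, 233, -182], -18.6, 35]
  ]
}}

```text
clock: 11.4
position: [659.3, 35.2, 207.5]
tool_rot: [-2.074, -2.358, 0.003]
contact_force: [-0.5, 1.2, -3.3]
finger_gap: 0.53
gripper_force: 63.7
```

Run:
```python
from wr import *
from plan import plan
p,P=wrist("w4")
for k,c in(("b",(673,-67)),("c",(646,141))):print(k,rect(P,c,60,85,112))
plan((659.6,37,69,97.4))
```

```text
b (0, array([0., 0.]), array([0., 0.]), 'longdir deg', 0.0, 'zmed', np.float64(nan), 'mean', array([nan, nan], dtype=float32))
c (9417, array([646. , 141.9]), array([54. , 66.3]), 'longdir deg', 7.3, 'zmed', np.float64(97.5), 'mean', array([645.9, 141.9], dtype=float32))
t 11.45 pos [661.5  30.  207.3] yaw 97.2 gap 45.4 F 63.7 [ 2.8 -3.8 -2.3] j [ 0.03  0.49  1.42 -0.01  1.24 -0.09] tilt [ 0.    -0.005 -1.   ]
(659.6, 37, 69, 97.4) -> [8.0, -0.9, 138.2] -0.2
  return _methods._mean(a, axis=axis, dtype=dtype,
  ret = ret.dtype.type(ret / rcount)
meas.py:7: RuntimeWarning: Mean of empty slice.
  return len(q),np.round(R[0],1),np.round(sorted(R[1]),1),"longdir deg",round(float(np.degrees(np.arctan2(L[1],L[0]))%180),1),"zmed",np.median(P[m][:,2]).round(1),"mean",q.mean(0).round(1)
  ret = um.true_divide(
```

View pics/w4.png

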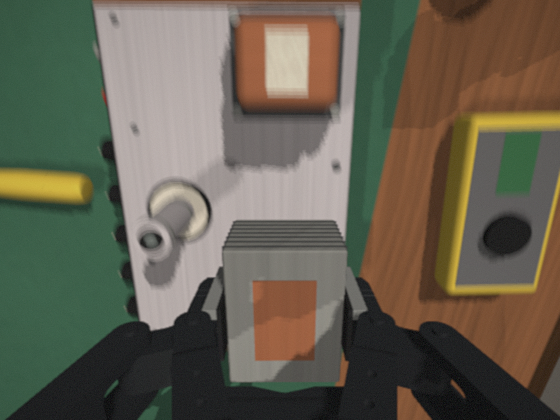

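```bash
python3 - <<'E'
from rig import eyes
for i in range(3):eyes.get_image("wrist")
E
python3 plan.py 659.5,38,69,97.3
```

```text
t 11.6 pos [658.7  36.9 207.4] yaw 97.3 gap 45.1 F 63.7 [ 0.3  0.1 -3.7] j [ 0.04  0.48  1.42  0.    1.24 -0.09] tilt [-0.003  0.001 -1.   ]
(659.5, 38.0, 69.0, 97.3) -> [0.9, 1.4, 138.4] 0.0
```

{"op": "step_arm", "data": {
  "increments": [
    [[1, 0.8, 30], 0, 35],
    [[1, 0.8, 65], 0, 35],
    [[1, 0.8, 100], 0, 35],
    [[1, 0.8, 120], 0, 35],
    [[1, 0.8, 130], 0, 35],
    [[1, 0.8, 135], 0, 35],
    [[1, 0.8, 137], 0, 35],
    [[1, 0.8, 138], 0, 35],
    [[1, 0.8, 138], 0, 35],
    [[1, 0.8, 138], 0, 35]
  ]
}}

```text
clock: 12.85
position: [660.2, 38.5, 71.2]
tool_rot: [2.073, 2.36, 0.001]
contact_force: [-1.9, -0.0, -3.6]
finger_gap: 0.527
gripper_force: 63.7
```

```bash
python3 plan.py 659.5,38,67,97.3
```

```text
t 12.85 pos [660.2  38.5  71.2] yaw 97.4 gap 45.0 F 63.7 [-1.9 -0.  -3.6] j [ 0.04  0.6   1.58 -0.    0.96 -0.09] tilt [ 0.001 -0.    -1.   ]
(659.5, 38.0, 67.0, 97.3) -> [-0.4, -0.7, 4.2] 0.1
```

{"op": "step_arm", "data": {
  "increments": [
    [[0, -0.5, 2], 0, 35],
    [[0, -0.5, 3], 0, 35],
    [[0, -0.5, 3.5], 0, 35],
    [[0, -0.5, 3.5], 0, 35],
    [[0, -0.5, 3.5], 0, 65],
    [[0, -0.5, 3.5], 0, 65],
    [[0, -0.5, 0], 0, 70],
    [[0, -0.5, -40], 0, 70],
    [[0, -0.5, -90], 0, 70],
    [[0, -0.5, -140], 0, 85]
  ]
}}

```text
clock: 14.1
position: [659.4, 38.5, 212.4]
tool_rot: [2.073, 2.36, 0.0]
contact_force: [0.3, -0.1, -0.4]
finger_gap: 0.985
gripper_force: 0.0
```

Run:
```python
from wr import *
from plan import plan
for i in range(3):eyes.get_image("wrist")
p,P=wrist()
print(rect(P,(659.5,37),48,60,85))
plan((590.8,269.5,140,67.5))
```

```text
(4306, array([659.6,  37.8]), array([46.7, 60.4]), 'longdir deg', 97.5, 'zmed', np.float64(75.8), 'mean', array([659.3,  40.1], dtype=float32))
t 14.3 pos [659.9  38.6 212.2] yaw 97.4 gap 84.9 F 0.0 [-0.1 -0.4 -0.5] j [ 0.04  0.48  1.42 -0.    1.24 -0.09] tilt [ 0.003  0.    -1.   ]
(590.8, 269.5, 140, 67.5) -> [237.9, -38.9, 72.0] 29.9
```

Core is at (659.6,37.8), square to the chassis, with its top at z = 76. Next is the cover.

{"op": "step_arm", "data": {
  "increments": [
    [[50, -8, 0], 10, 85],
    [[100, -16, 0], 20, 85],
    [[150, -24, 0], 29.9, 85],
    [[195, -32, 10], 29.9, 85],
    [[225, -37, 40], 29.9, 85],
    [[238, -39, 65], 29.9, 85],
    [[238, -39, 72], 29.9, 85],
    [[238, -39, 72], 29.9, 85],
    [[238, -39, 72], 29.9, 85],
    [[238, -39, 72], 29.9, 85]
  ],
  "newtons": 35
}}

```text
clock: 15.55
position: [590.8, 269.0, 139.8]
tool_rot: [2.612, 1.744, 0.003]
contact_force: [-0.5, 0.8, 0.1]
finger_gap: 0.994
gripper_force: 0.0
```

Run:
```python
from wr import *
from plan import plan
p,P=wrist()
print(rect(P,(590.8,269.5),45,15,27));print(rect(P,(590.8,269.5),45,28,45))
plan((590.8,269.5,24,67.5))
```

```text
(1874, array([590.7, 270.4]), array([42.1, 56.2]), 'longdir deg', 67.5, 'zmed', np.float64(23.4), 'mean', array([592.9, 275.5], dtype=float32))
(2286, array([590.9, 270.6]), array([30. , 41.6]), 'longdir deg', 67.8, 'zmed', np.float64(31.4), 'mean', array([591.2, 271.5], dtype=float32))
t 15.6 pos [590.7 269.1 139.7] yaw 67.5 gap 85.2 F 0.0 [-0.7 -0.4  0.1] j [ 0.41  0.52  1.54 -0.    1.08  0.8 ] tilt [ 0.002  0.001 -1.   ]
(590.8, 269.5, 24, 67.5) -> [0.3, -0.2, 115.7] -0.0
```

{"op": "step_arm", "data": {
  "increments": [
    [[1.3, -0.4, 40], 0, 85],
    [[1.3, -0.4, 80], 0, 85],
    [[1.3, -0.4, 105], 0, 85],
    [[1.3, -0.4, 115.5], 0, 85],
    [[1.3, -0.4, 115.5], 0, 85],
    [[1.3, -0.4, 115.5], 0, 30],
    [[1.3, -0.4, 115.5], 0, 30],
    [[1.3, -0.4, 115.5], 0, 30],
    [[1.3, -0.4, 115.5], 0, 30],
    [[1.3, -0.4, 115.5], 0, 30]
  ],
  "newtons": 35
}}

```text
clock: 16.85
position: [590.9, 271.2, 24.5]
tool_rot: [2.612, 1.745, 0.003]
contact_force: [-0.6, -0.2, 5.3]
finger_gap: 0.483
gripper_force: 37.5
```

```bash
python3 plan.py 659.6,38,210,97.4
```

```text
t 16.85 pos [590.9 271.2  24.5] yaw 67.5 gap 41.3 F 37.5 [-0.6 -0.2  5.3] j [ 0.41  0.64  1.65 -0.    0.85  0.81] tilt [ 0.002  0.001 -1.   ]
(659.6, 38.0, 210.0, 97.4) -> [-188.9, 153.0, -185.6] -29.9
```

{"op": "step_arm", "data": {
  "increments": [
    [[0, 0, -60], 0, 30],
    [[0, 0, -120], 0, 30],
    [[0, 0, -180], 0, 30],
    [[-40, 32, -186], -10, 30],
    [[-85, 69, -186], -20, 30],
    [[-130, 105, -186], -29.9, 30],
    [[-165, 134, -186], -29.9, 30],
    [[-189, 153, -186], -29.9, 30],
    [[-189, 153, -186], -29.9, 30],
    [[-189, 153, -186], -29.9, 30]
  ]
}}

```text
clock: 18.1
position: [658.9, 38.3, 208.9]
tool_rot: [-2.073, -2.36, 0.0]
contact_force: [-0.0, 0.2, -0.6]
finger_gap: 0.483
gripper_force: 36.9
```

Run:
```python
from wr import *
from plan import plan
for i in range(2):eyes.get_image("wrist")
plan((659.6,38.2,101,97.5))
```

```text
t 18.2 pos [658.9  38.9 209.2] yaw 97.5 gap 41.2 F 36.9 [0.2 0.4 0.1] j [ 0.04  0.48  1.42  0.    1.24 -0.09] tilt [-0.001  0.    -1.   ]
(659.6, 38.2, 101, 97.5) -> [-0.8, 0.7, 108.2] -0.0
```

{"op": "step_arm", "data": {
  "increments": [
    [[-0.5, 0.5, 30], 0, 30],
    [[-0.5, 0.5, 65], 0, 30],
    [[-0.5, 0.5, 90], 0, 30],
    [[-0.5, 0.5, 100], 0, 30],
    [[-0.5, 0.5, 104], 0, 30],
    [[-0.5, 0.5, 106], 0, 30],
    [[-0.5, 0.5, 107], 0, 30],
    [[-0.5, 0.5, 107], 0, 30],
    [[-0.5, 0.5, 107], 0, 30],
    [[-0.5, 0.5, 107], 0, 30]
  ]
}}

```text
clock: 19.45
position: [659.9, 37.2, 102.5]
tool_rot: [2.073, 2.36, 0.0]
contact_force: [0.0, -0.6, -0.8]
finger_gap: 0.482
gripper_force: 36.9
```

```bash
python3 plan.py 659.6,38.2,100.3,97.5
```

```text
t 19.45 pos [659.9  37.2 102.5] yaw 97.4 gap 41.1 F 36.9 [ 0.  -0.6 -0.8] j [ 0.04  0.57  1.55 -0.    1.02 -0.09] tilt [ 0. -0. -1.]
(659.6, 38.2, 100.3, 97.5) -> [1.0, -0.2, 2.2] -0.1
```

{"op": "step_arm", "data": {
  "increments": [
    [[1, -0.2, 1.2], 0, 30],
    [[1, -0.2, 2], 0, 30],
    [[1, -0.2, 2.2], 0, 30],
    [[1, -0.2, 2.2], 0, 30],
    [[1, -0.2, 2.2], 0, 60],
    [[1, -0.2, 2.2], 0, 60],
    [[1, -0.2, 0], 0, 65],
    [[1, -0.2, -35], 0, 65],
    [[1, -0.2, -75], 0, 70],
    [[1, -0.2, -115], 0, 85]
  ]
}}

```text
clock: 20.7
position: [659.5, 38.2, 218.5]
tool_rot: [2.073, 2.36, -0.0]
contact_force: [-0.1, 0.8, 0.2]
finger_gap: 0.983
gripper_force: 0.0
```

Run:
```python
from wr import *
from plan import plan
for i in range(3):eyes.get_image("wrist")
p,P=wrist()
print(rect(P,(659.5,37.8),45,92,103));print(rect(P,(659.5,37.8),45,104,120));print(rect(P,(659.5,37.8),45,70,80))
plan((454.3,265,150,97.4),(454.3,265,150,67.4))
```

```text
(1797, array([659.7,  37.9]), array([42.1, 55.9]), 'longdir deg', 97.3, 'zmed', np.float64(99.5), 'mean', array([659. ,  43.3], dtype=float32))
(2188, array([659.7,  38.3]), array([29.9, 41.1]), 'longdir deg', 97.0, 'zmed', np.float64(107.5), 'mean', array([659.5,  39. ], dtype=float32))
(312, array([657.9,  48.1]), array([39.6, 46.7]), 'longdir deg', 8.7, 'zmed', np.float64(75.3), 'mean', array([655.2,  64.7], dtype=float32))
t 20.9 pos [659.7  38.2 218. ] yaw 97.4 gap 84.9 F 0.0 [-0.6 -0.1 -0.8] j [ 0.04  0.48  1.41 -0.    1.26 -0.09] tilt [ 0.002 -0.    -1.   ]
(454.3, 265, 150, 97.4) -> [251.4, -174.5, 67.6] 0.0
(454.3, 265, 150, 67.4) -> [251.4, -174.5, 67.6] 30.0
```

Cover is on the core within 0.5 mm. Now the blue capacitor.

{"op": "step_arm", "data": {
  "increments": [
    [[45, -31, 0], 10, 85],
    [[90, -62, 0], 20, 85],
    [[135, -93, 0], 30, 85],
    [[180, -124, 10], 40, 85],
    [[220, -152, 30], 50, 85],
    [[251, -174.5, 50], 60, 85],
    [[251, -174.5, 67], 60, 85],
    [[251, -174.5, 67], 60, 85],
    [[251, -174.5, 67], 60, 85],
    [[251, -174.5, 67], 60, 85]
  ],
  "newtons": 35
}}

```text
clock: 22.15
position: [454.7, 264.5, 150.7]
tool_rot: [-2.976, -1.006, -0.002]
contact_force: [0.4, 0.2, -0.0]
finger_gap: 0.989
gripper_force: 0.0
```

Run:
```python
from wr import *
from plan import plan
p,P=wrist()
r=rect(P,(454.3,265),35,50,80);print(r)
plan((*r[1],45))
```

```text
(2272, array([453.8, 265.8]), array([35.1, 35.1]), 'longdir deg', 99.3, 'zmed', np.float64(61.8), 'mean', array([455.1, 266.8], dtype=float32))
t 22.2 pos [454.7 264.4 150.8] yaw 37.4 gap 85.1 F 0.0 [-0.2  1.  -0. ] j [ 0.5   0.33  1.83 -0.    0.98  1.42] tilt [ 0.001  0.    -1.   ]
(np.float64(453.8), np.float64(265.8), 45) -> [0.0, -1.7, 105.8] 0
```

{"op": "step_arm", "data": {
  "increments": [
    [[0, -1.7, 40], 0, 85],
    [[0, -1.7, 80], 0, 85],
    [[0, -1.7, 105], 0, 85],
    [[0, -1.7, 105], 0, 85],
    [[0, -1.7, 105], 0, 85],
    [[0, -1.7, 105], 0, 25],
    [[0, -1.7, 105], 0, 25],
    [[0, -1.7, 105], 0, 25],
    [[0, -1.7, 105], 0, 25],
    [[0, -1.7, 105], 0, 25]
  ],
  "newtons": 35
}}

```text
clock: 23.45
position: [453.4, 266.1, 46.0]
tool_rot: [-2.976, -1.008, -0.002]
contact_force: [-1.4, -0.9, 5.7]
finger_gap: 0.412
gripper_force: 34.6
```

```bash
python3 plan.py 578.8,-79.4,225,7.3
```

```text
t 23.45 pos [453.4 266.1  46. ] yaw 37.4 gap 35.2 F 34.6 [-1.4 -0.9  5.7] j [ 0.51  0.46  1.94 -0.    0.73  1.43] tilt [ 0.001  0.    -1.   ]
(578.8, -79.4, 225.0, 7.3) -> [-110.1, 350.7, -179.0] 30.1
```

{"op": "step_arm", "data": {
  "increments": [
    [[0, 0, -60], 0, 25],
    [[0, 0, -120], 0, 25],
    [[0, 0, -175], 0, 25],
    [[-13, 42, -179], 6, 25],
    [[-30, 95, -179], 12, 25],
    [[-46, 148, -179], 18, 25],
    [[-63, 201, -179], 24, 25],
    [[-80, 254, -179], 30, 25],
    [[-95, 304, -179], 30, 25],
    [[-110, 350.5, -179], 30, 25]
  ]
}}

```text
clock: 24.7
position: [578.7, -81.0, 223.7]
tool_rot: [-3.135, -0.202, 0.001]
contact_force: [0.8, 0.8, -1.6]
finger_gap: 0.411
gripper_force: 35.5
```

Run:
```python
from wr import *
from plan import plan
for i in range(4):eyes.get_image("wrist")
p,P=wrist("w5")
print(rect(P,(673,-67),60,85,112))
plan((579,-79.4,88))
```

```text
(7770, array([671.5, -67.1]), array([54.2, 65.8]), 'longdir deg', 7.2, 'zmed', np.float64(97.5), 'mean', array([672.3, -67. ], dtype=float32))
t 24.95 pos [578.1 -78.9 223.7] yaw 7.4 gap 35.3 F 35.6 [-0.3 -0.2 -1.2] j [-0.16  0.35  1.59  0.    1.2   1.29] tilt [-0.002  0.001 -1.   ]
(579, -79.4, 88) -> [1.1, 0.7, 135.7] 0
```

View pics/w5.png

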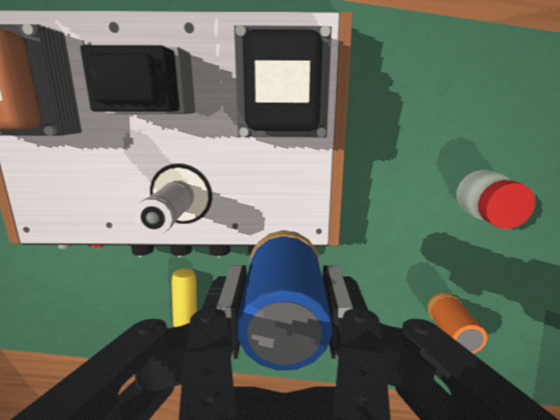

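The blue capacitor is held at (285,300), in line with the black transformer at (283,80) and the socket row. I'll lower it now.

{"op": "step_arm", "data": {
  "increments": [
    [[0.5, 0.3, 35], 0, 25],
    [[0.5, 0.3, 75], 0, 25],
    [[0.5, 0.3, 110], 0, 25],
    [[0.5, 0.3, 125], 0, 25],
    [[0.5, 0.3, 132], 0, 25],
    [[0.5, 0.3, 135], 0, 25],
    [[0.5, 0.3, 136], 0, 25],
    [[0.5, 0.3, 136], 0, 25],
    [[0.5, 0.3, 136], 0, 25],
    [[0.5, 0.3, 136], 0, 25]
  ]
}}

```text
clock: 26.2
position: [579.3, -79.6, 88.6]
tool_rot: [3.135, 0.203, 0.001]
contact_force: [-0.0, -1.5, -0.9]
finger_gap: 0.408
gripper_force: 35.6
```

```bash
python3 plan.py 578,-79.4,85.8
```

```text
t 26.2 pos [579.3 -79.6  88.6] yaw 7.4 gap 34.9 F 35.6 [-0.  -1.5 -0.9] j [-0.16  0.48  1.76 -0.    0.9   1.29] tilt [ 0.001 -0.    -1.   ]
(578.0, -79.4, 85.8) -> [-1.2, -0.3, 2.8] 0
```

{"op": "step_arm", "data": {
  "increments": [
    [[-1, 0, 1.5], 0, 25],
    [[-1, 0, 2.5], 0, 25],
    [[-1, 0, 2.8], 0, 25],
    [[-1, 0, 2.8], 0, 25],
    [[-1, 0, 2.8], 0, 58],
    [[-1, 0, 2.8], 0, 58],
    [[-1, 0, 0], 0, 60],
    [[-1, 0, -40], 0, 60],
    [[-1, 0, -90], 0, 60],
    [[-1, 0, -140], 0, 85]
  ]
}}

```text
clock: 27.45
position: [578.0, -79.6, 229.7]
tool_rot: [3.135, 0.203, -0.0]
contact_force: [0.1, -0.7, -0.8]
finger_gap: 0.892
gripper_force: 0.0
```

{"op": "step_arm", "data": {
  "increments": [
    [[-50, 0, 0], 0, 85],
    [[-100, 0, 0], 0, 85],
    [[-150, 0, 0], 0, 85],
    [[-180, 0, 0], 0, 85],
    [[-200, 0, 0], 0, 85],
    [[-200, 0, 0], 0, 85],
    [[-200, 0, 0], 0, 85],
    [[-200, 0, 0], 0, 85],
    [[-200, 0, 0], 0, 85],
    [[-200, 0, 0], 0, 85]
  ]
}}

```text
clock: 28.7
position: [380.1, -105.3, 228.2]
tool_rot: [-3.135, -0.203, 0.0]
contact_force: [0.2, 0.2, -0.5]
finger_gap: 0.997
gripper_force: 0.0
```

Run:
```python
from wr import *
for n in("top","scene"):
    p=eyes.get_image(n);cv2.imwrite(f"pics/{n}1.png",p["img"]);P=cloud(p)
    for k,c,r,a,b in(("bell",(659.6,38),45,92,125),("valve",(567,15.5),30,85,120),("blue",(578,-79),35,85,115),("or",(460.3,-280.5),35,50,80)):print(n,k,*rect(P,c,r,a,b))
p,P=wrist()
print("w blue",rect(P,(578,-79),35,90,115));print(readout.read_state()["position"])
```

```text
top bell 445 [659.6  37.9] [42.1 55.9] longdir deg 97.2 zmed 106.4 mean [658.4  37.7]
top valve 126 [567.5  16.1] [25.2 28.2] longdir deg 0.6 zmed 110.2 mean [566.3  15.5]
top blue 196 [577.3 -80. ] [34.  34.4] longdir deg 89.0 zmed 103.6 mean [577.4 -79.1]
top or 194 [ 460.3 -279.8] [33.  35.1] longdir deg 89.4 zmed 63.0 mean [ 459.7 -279.6]
scene bell 389 [659.9  35.2] [44.8 60.1] longdir deg 98.7 zmed 102.7 mean [666.1  32.7]
scene valve 160 [568.4  13.4] [27.2 27.4] longdir deg 2.7 zmed 105.3 mean [571.7  11.7]
scene blue 209 [580.1 -81.1] [35.  35.4] longdir deg 39.4 zmed 100.4 mean [583.3 -82.5]
scene or 171 [ 460.6 -281.9] [34.5 36.5] longdir deg 168.9 zmed 60.9 mean [ 463.  -282.4]
w blue (0, array([0., 0.]), array([0., 0.]), 'longdir deg', 0.0, 'zmed', np.float64(nan), 'mean', array([nan, nan], dtype=float32))
[ 379.91838014 -105.36895564  228.25956619]
  return _methods._mean(a, axis=axis, dtype=dtype,
  ret = ret.dtype.type(ret / rcount)
meas.py:7: RuntimeWarning: Mean of empty slice.
  return len(q),np.round(R[0],1),np.round(sorted(R[1]),1),"longdir deg",round(float(np.degrees(np.arctan2(L[1],L[0]))%180),1),"zmed",np.median(P[m][:,2]).round(1),"mean",q.mean(0).round(1)
  ret = um.true_divide(
```

View pics/scene1.png

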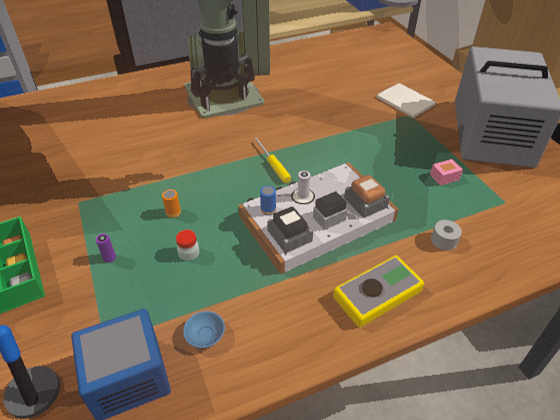

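The final view shows every part upright on the chassis: valve on the socket (303,190), blue capacitor (268,200) in front of the black transformer, and the covered core (330,208) between the transformers. The orange capacitor (171,203) hasn't moved and the arm is clear.

```bash
python3 -c "
from rig import bot
print(bot.hand_in())"
```

```text
the job is handed in; nothing more can be done
None
```

I placed the core, cover, valve and blue capacitor on the chassis, each measured within about 2 mm of its target and upright. The orange capacitor is undisturbed, and the job was handed in at about 29 s, though the hand-in returned no verdict.

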